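Pump the roll lift level and slide the tape roll across

ROBOT

A 6-joint arm with a two-finger parallel gripper is mounted at the origin on a cart in front of the work surface, level with it; the furniture and walls round the work are solid. World frame = base frame: x ahead of the robot, y to its left, z up, the work surface at z = 0. Lengths are in m, angles in rad, forces in N, time in s.
With the tool pointing down it reaches from about 0.375 to 0.975 m from the base axis. Payload 3.8 kg.
Tool frame: the origin (TCP) lies at the very end of the fingers, on their centre line; the grasp point (between the pads) lies 19 mm behind it; x points along the fingers, z is the direction in which the jaws open and shut, and the axes are right-handed (so a half turn about x gives the same grasp; the last joint's range is limited). The gripper opens to 88 mm and grips with 3 to 60 N. Pads are 18 mm wide; open, the fingers measure 123 mm over their backs; the gripper's body (75 mm by 187 mm) begins 45 mm behind the grasp point.
Start: joints at [-1.29, 0.264, 1.604, -0, 1.274, -0.037], TCP at [0.211, -0.641, 0.2] pointing down, gripper open.
Joint ranges: [-2.63, 2.63], [-0.94, 2.18], [0.31, 2.57], [-1.31, 4.45], [0, 2.66], [-2.55, 2.55]. Speed limits (rad/s): [2.57, 2.57, 3.14, 3.14, 3.14, 3.14].

INTERFACE

Orientations are given as [roll, pitch, yaw] about the fixed x, y, z axes, in that order (R = Rz(yaw) Ry(pitch) Rx(roll)).
In Python, from rig import env, optics, hand_in gives the robot as it stands. The module is installed in compiled form; this text tells all that it offers.
- The arm moves only by the tool drive_tool, never from a script. Its argument "deltas" is a list of rows, each a list of 5 numbers: the finger opening in m, from 0 to 0.0881, then the shift along the tool's x, y, z in m, then the turn about the tool's x in degrees. In form: [[gripper, x, y, z, twist], ...]. A call has 1 to 20 rows; each row is the pose to reach, as a shift and turn from the pose commanded when the call began, along the tool's axes at that moment; what a row does not reach only later rows make up. A row lasts 1/12 s, in which the tool goes at most 41.7 mm and 7.16 degrees, less where a joint would pass 70% of its speed; a pose out of reach is approached as far as the arm can. A call with a gripper value outside its range is refused whole. The fingers move at their own pace and stop on an object; "force" is the grip in N (left out, the last holds). Time passes only in rows, so rows that repeat a pose let the fingers close. It gives the time, the measured TCP pose, the force and the opening at its end, in the units of the state.
- env.get_state(): the state, without advancing time (a new reading comes with each control period).
- optics.snapshot(name): name is "scene" or "side" or "wrist"; returns a dict with "img" (384x512x3 uint8, red, green, blue), "mtx" (3x3 intrinsics, pixels), "world_to_cam" (4x4, takes a point from world to camera coordinates). Camera axes: x right, y up, looking along -z (the intrinsics and any distortion apply to the point x, -y, -z); pixel columns grow to the right and rows downward; lengths in m; the calibration is good to about 2 mm. A picture is of the moment at which its call begins. There is no depth.
- hand_in(): hands the job in, once; it reports no verdict.
Trained networks look in the newest picture that a camera, given by its name, has taken for a name from the list of things; names that differ only in an ending like _2 or _b are one class to them, and where a whole thing is asked for, a point or a joint stands for the part that bears it (a point fixed in the world has none). Each returns a list of dicts, best first, with "conf" (0 to 1); they miss things now and then, are a little off and sometimes report something else, mostly with a low value. They report only what shows in the picture. A call takes as long as a camera call. They do not tell look-alikes from the thing itself.
- optics.look_for(label, camera): "at" ([column, row] in pixels, amid what is visible of it).
- optics.cut_out(label, camera): "pixels" (384x512 bool, what is visible of it) and "at" ([column, row] in pixels, amid what is visible of it).
The state is a dict: "time_s": time; "joints": joint angles; "qd": joint speeds; "joint_efforts": joint torques, N m; "position": TCP position; "orientation": TCP orientation; "force": force on the tool from outside, world axes, zero at the start; "wrist_torque": the same for the moment, N m; "opening": finger opening in m.
Only numpy, scipy, OpenCV 4.12 (cv2) and the standard library are available. Lean on these libraries where they do the work, as an engineer would, in place of code of your own. Each camera call takes 0.05 s, during which the arm holds its last target. There are 200 camera calls.

TASK

Pump the lift's hand lever up and down (each full stroke raises the platform one notch) until the platform carrying the tape roll stands level with the fixed deck beside it, and not a notch higher; raise the platform with the lever only. Then slide the roll, without lifting it, across onto the deck until no part of it is left over the platform. Let go, and leave the other things on the table alone.

Things in the scene. Friction and masses are not known exactly. Their poses are not given: they have to be found in the camera images.
- lift_stand: Fixed grey steel ratchet lift. Origin on the table under it; x points from its handle side (-x, robot side) to its back, y left along the deck, z up. On four legs it carries the fixed deck; the lift platform is at the deck's -y side. It also carries the pump lever, whose handle comes out at the front under the deck's edge.
- deck_top (a point): On the top face of the fixed deck, 220 mm above the table; axes as the stand's. The deck plate, 200 (x) x 175 (y) x 8 mm, reaches 80 mm from here to -x, 120 mm to +x, 75 mm to -y, 100 mm to +y. Two 7 mm high rails along y, 134 mm apart inside, this point midway; 13 mm high end stop at +y (its face 94 mm from here); open towards the platform.
- platform_top (a point): Platform's top, mid-lane: a 184 (x) x 144 (y) mm aluminium plate, 6 mm gap to the deck, this point 150 mm from deck_top along -y; 6 mm high rails in line with the deck's, 5 mm lip at its outer (-y) edge. Moves only vertically, on ratchet notches 12 mm apart; cannot go down. Starts two to four notches below the deck; on the right notch it is level within 2 mm, the next is 12 mm too high.
- pump_lever (a joint): Lever angle: 0 handle fully up, 0.42 rad fully down. Fully up (under 0.03) to fully down (over 0.39) drives the platform about 16 mm up; moving the lever back fully up lets it settle on its pawl, 12 mm (one notch) higher than before. No spring: stays where left (1 to 2 N at the handle, under 10 N to lift the load), so move it both ways. May start partly down; then raise it first.
- lever_grip (a point): Middle of the black round handle, 18 mm thick, along the lever; grip it across y. Its end is 14 mm further out. 110 mm from the pivot, 128 mm above the table when up, 82 mm when down, about 9 mm in front of the deck's edge (underside 212 mm high): a gripper pointing straight down hits the deck, so come from the front slanted 30 to 45 degrees, fingers pointing down and towards the stand's +x.
- lever_pivot (a point): Lever pivot, 105 mm above the table in the middle of the stand; the lever swings in the stand's x-z plane about its y axis. Lever direction from pivot to grip: towards -x, 0.21 rad above level when up, 0.21 rad below level when down.
- tape_roll: Part-used white tape roll on a brown core, a ring 124 mm across and 21 mm thick, lying flat on the platform; open bore 75 mm across. 0.17 to 0.35 kg. Origin at the centre of its underside, z up. It can be towed with the fingers in the bore or pushed from behind.
- swab_tub: Bystander: tub of cotton swabs, 75 mm across, 88 mm high, origin under its centre.
- clear_tape: Bystander: small roll of clear tape, 54 mm across, 18 mm high, origin under its centre.
- glue_stick: Bystander: standing white glue stick, 26 mm across, 88 mm high, origin under its centre.
Not all that is in view belongs to the job. What is shaped like the tape_roll but green is not meant.

How it is judged:
On the way, in this order (a step that is already met when the one before it is completed fails the run):
1. the platform, with the roll on it, rests level with the deck (within 4 mm) (z of platform_top in the frame of deck_top between -0.004 and 0.004 m and distance between tape_roll and platform_top below 0.03 m), for 0.2 s.
2. the roll lies on the deck, clear of the platform (y of tape_roll in the frame of deck_top above -0.022 m and z of tape_roll in the frame of deck_top below 0.004 m), for 0.2 s.
At the end, for the whole second after the job is handed in: The platform rests level with the deck within 4 mm; the roll lies flat (within 3 degrees) and at rest on the deck between its rails, with its edge past the gap, so no part of it is over the platform (centre no more than 22 mm short of deck_top, along y); the lever may stay anywhere (all of step 2 and z of platform_top in the frame of deck_top between -0.004 and 0.004 m and y of tape_roll in the frame of deck_top below 0.04 m and x of tape_roll in the frame of deck_top between -0.02 and 0.02 m and z of tape_roll in the frame of deck_top above -0.004 m and angle between tape_roll's own z axis and vertical below 0.05 rad and linear speed of tape_roll below 0.01 m/s); the robot touches nothing.
It fails at once if the platform is driven more than 9 mm above the deck (a notch too high) (z of platform_top in the frame of deck_top above 0.009 m).
It fails at once if the robot pushes or lifts the platform itself (over 12 N) (contact force between any of the fingers, the arm and lift_platform above 12 N).
It fails at once if the roll is lifted more than 15 mm above the deck (z of tape_roll in the frame of deck_top above 0.015 m).
It fails at once if a bystander is moved more than 30 mm (distance of any of swab_tub, clear_tape, glue_stick from where it was at the start of the episode above 0.03 m).
It also fails if it takes over 58 s, if anything falls off the work surface, if the arm or the gripper's body presses on something with over 40 N, if the wrist force passes 120 N, or if a joint passes its speed limit or range.

## Working session

There is one attempt and no reset: what is moved stays moved. The work goes in short steps, Python scripts to look and compute and a tool call to move; the robot and the scene stay as the last step left them, time stands still between calls to the robot, and variables do not carry over. Pictures are saved under pics/ and viewed, on a budget of 10 in all, crops included, one or two more only if the job needs it, and the job is handed in when it is done.

Besides the shell and the picture viewer there is one more tool, called after "Request:" by a JSON object that holds its "name" and its "arguments", one argument or row to a line. drive_tool: Moves the arm, as the interface text tells. Its arguments: {"type":"object","properties":{"deltas":{"type":"array"},"force":{"type":"number"}},"required":["deltas"]}

```bash
mkdir -p pics; cat > h.py <<'E'
import numpy as np, cv2
from rig import env, optics, hand_in
def snap(n,f=None):
    s=optics.snapshot(n)
    if f: cv2.imwrite('pics/'+f,s['img'][:,:,::-1])
    return s
def ray(s,uv):
    W=np.array(s['world_to_cam']);R=W[:3,:3];t=W[:3,3]
    d=np.linalg.inv(s['mtx'])@np.array([uv[0],uv[1],1.]);d=np.array([d[0],-d[1],-d[2]])
    return -R.T@t, R.T@d
def atz(s,uv,z):
    o,d=ray(s,uv);return o+d*(z-o[2])/d[2]
def proj(s,p):
    W=np.array(s['world_to_cam']);c=W[:3,:3]@np.asarray(p)+W[:3,3]
    q=s['mtx']@np.array([c[0],-c[1],-c[2]]);return q[:2]/q[2]
def tri(a,ua,b,ub):
    A=[];B=[]
    for s,u in((a,ua),(b,ub)):
        o,d=ray(s,u);d=d/np.linalg.norm(d);P=np.eye(3)-np.outer(d,d);A.append(P);B.append(P@o)
    x=np.linalg.lstsq(np.vstack(A),np.hstack(B),rcond=None)[0];return x
E
cat > a.py <<'E'
from h import *
np.set_printoptions(precision=4,suppress=True)
print(env.get_state())
S={n:snap(n,n+'0.png') for n in('scene','side')}
cv2.imwrite('pics/both0.png',cv2.resize(np.vstack([S['scene']['img'],S['side']['img']])[:,:,::-1],None,fx=.78,fy=.78))
for n in S:
    print(n,S[n]['mtx'],np.array(S[n]['world_to_cam']),ray(S[n],(256,192))[0])
    for l in('lift_stand','platform_top','lever_grip','tape_roll','swab_tub','clear_tape','glue_stick'):
        print(l,[(np.round(d['at'],1),round(d['conf'],2)) for d in optics.look_for(l,n)])
E
python3 a.py
```

```text
{'time_s': 0.0, 'joints': array([-1.2899,  0.2648,  1.6053, -0.    ,  1.2737, -0.0369]), 'qd': array([-0.    , -0.0003,  0.0002,  0.0002, -0.001 , -0.0016]), 'joint_efforts': array([ -0.0031, -50.2112, -35.6873,   0.0729,   0.0292,  -0.0002]), 'position': array([ 0.2107, -0.6404,  0.1983]), 'orientation': array([3.1167, 1.5686, 1.8638]), 'force': array([-0.1638,  0.2589, -0.0078]), 'wrist_torque': array([-0.0496, -0.0299,  0.0056]), 'opening': 0.0879294761679911}
scene [[362.6443   0.     254.6032]
 [  0.     362.6443 194.766 ]
 [  0.       0.       1.    ]] [[-0.8912 -0.4533 -0.0163  0.4601]
 [ 0.3699 -0.7471  0.5523 -0.3326]
 [-0.2626  0.4862  0.8335 -0.8154]
 [ 0.      0.      0.      1.    ]] [0.319  0.3565 0.8708]
lift_stand [(array([253.1, 170.8]), 0.83)]
platform_top [(array([285.6, 112.3]), 0.93)]
lever_grip [(array([290.3, 178.2]), 0.71), (array([287.8, 114.3]), 0.31)]
tape_roll [(array([291. , 103.7]), 0.93), (array([328.3, 237.6]), 0.63)]
swab_tub [(array([246.3, 304.9]), 0.63)]
clear_tape [(array([253.6, 272.7]), 0.54)]
glue_stick [(array([193.9, 211.6]), 0.58)]
side [[442.3628   0.     249.2536]
 [  0.     442.3628 188.739 ]
 [  0.       0.       1.    ]] [[ 0.9999 -0.0117 -0.0106 -0.5415]
 [ 0.0156  0.8306  0.5567 -0.0293]
 [ 0.0022 -0.5568  0.8306 -1.1708]
 [ 0.      0.      0.      1.    ]] [ 0.5445 -0.634   0.9831]
lift_stand [(array([276.1, 208.8]), 0.9)]
platform_top [(array([285.3, 287.5]), 0.87)]
lever_grip [(array([219.7, 227.4]), 0.54)]
tape_roll [(array([180. , 256.8]), 0.79), (array([270.1, 297.7]), 0.59)]
swab_tub [(array([218.2, 139.7]), 0.87)]
clear_tape []
glue_stick []
```

View pics/both0.png

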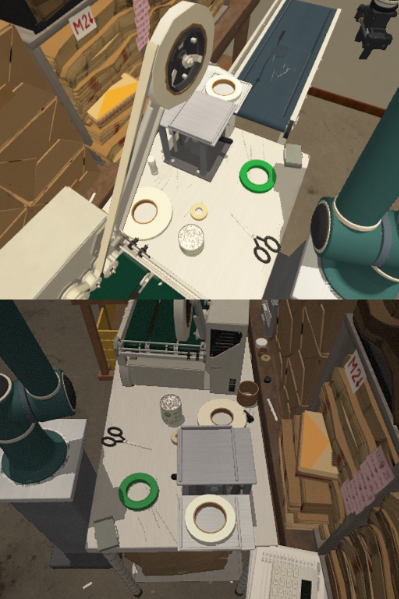

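The scene and side cameras show the stand, with the roll on the platform. The green ring and a second large roll on the table are decoys. I'll enlarge both crops to get the deck corners.

```bash
python3 - <<'E'
import cv2,numpy as np
a=cv2.imread('pics/scene0.png')[80:235,200:330];b=cv2.imread('pics/side0.png')[155:325,210:340]
a=cv2.resize(a,None,fx=3,fy=3,interpolation=2);b=cv2.resize(b,None,fx=3,fy=3,interpolation=2)
a=cv2.copyMakeBorder(a,0,b.shape[0]-a.shape[0],0,0,0)
cv2.imwrite('pics/c0.png',np.hstack([a,b]))
E
```

```text
(no output)
```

View pics/c0.png

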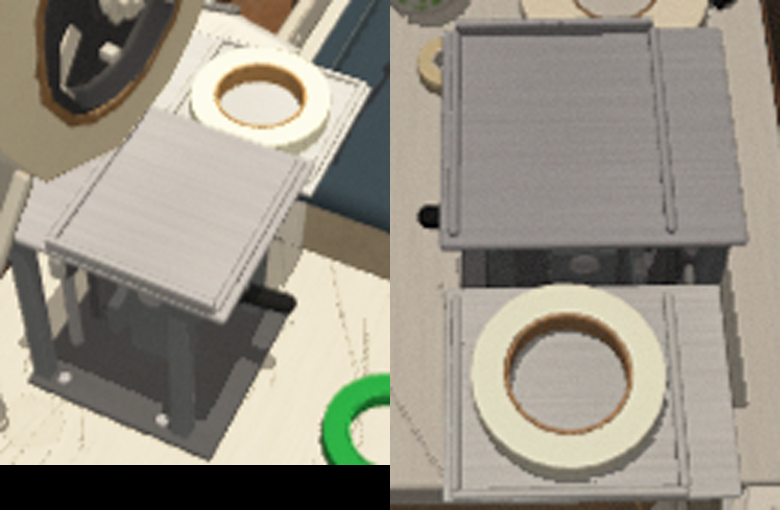

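```bash
cat > b.py <<'E'
from h import *
from scipy.optimize import least_squares
np.set_printoptions(precision=4,suppress=True)
S={n:snap(n) for n in('scene','side')}
sd=lambda x,y:(210+(x-390)/3,155+y/3); sc=lambda x,y:(200+x/3,80+y/3)
obs=[('side',(-80,-75),sd(441,239)),('side',(120,-75),sd(746,238)),('side',(-80,100),sd(446,27)),('side',(120,100),sd(720,29)),
('scene',(-80,100),sc(222,312)),('scene',(-80,-75),sc(308,160))]
def f(p):
    c,s=np.cos(p[2]),np.sin(p[2]);r=[]
    for n,(a,b),u in obs:
        a,b=a/1e3,b/1e3
        r+=list(proj(S[n],[p[0]+c*a-s*b,p[1]+s*a+c*b,.22])-u)
    return r
r=least_squares(f,[.55,-.3,0],loss='soft_l1');print(r.x,np.round(r.fun,1))
p=r.x;c,s=np.cos(p[2]),np.sin(p[2])
for z in(.196,.184,.172):
    print(z,[proj(S['side'],[p[0]+c*a-s*b,p[1]+s*a+c*b,z]).round(1) for a,b in((-.067,-.078),(-.067,-.222),(.067,-.078),(.067,-.222))])
print('obs',sd(460,286),sd(460,497),sd(670,286),sd(690,493))
print('tri roll',tri(S['scene'],(sc(261,95)),S['side'],sd(568,375)))
print('tri grip end',tri(S['scene'],sc(295,301),S['side'],sd(420,216)))
for a in(0,.1,.2,.3,.42):
    t=.21-a
    g=lambda L:[p[0]-c*L*np.cos(t),p[1]-s*L*np.cos(t),.105+L*np.sin(t)]
    print(a,g(.11),proj(S['scene'],g(.124)),proj(S['side'],g(.124)))
print(sc(295,301),sd(420,216))
E
python3 b.py
```

```text
[ 0.5773 -0.1581  0.0027] [-0.3  1.9  1.3  0.4 -0.8  0.4  0.5 -2.  -1.1  3.3  1.1  0.5]
0.196 [array([233.9, 243.5]), array([233.5, 315.6]), array([301.6, 242.3]), array([308.1, 314.3])]
0.184 [array([234.2, 246.2]), array([233.8, 317.7]), array([301.1, 245. ]), array([307.4, 316.4])]
0.172 [array([234.4, 248.9]), array([234.1, 319.7]), array([300.6, 247.7]), array([306.8, 318.4])]
obs (233.33333333333334, 250.33333333333331) (233.33333333333334, 320.66666666666663) (303.3333333333333, 250.33333333333331) (310.0, 319.33333333333337)
tri roll [ 0.5768 -0.3123  0.1918]
tri grip end [ 0.4752 -0.1626  0.1302]
0 [np.float64(0.46974935505973686), np.float64(-0.15834622880065116), np.float64(0.12793058898307094)] [304.1262 184.0468] [210.5873 225.4933]
0.1 [np.float64(0.46799759132888086), np.float64(-0.15835097319094507), np.float64(0.11707561309208922)] [304.3803 187.1342] [210.1569 228.1945]
0.2 [np.float64(0.46733826447641474), np.float64(-0.15835275887919983), np.float64(0.10609998166675833)] [304.1745 190.0104] [210.2887 230.8597]
0.3 [np.float64(0.46777796227830404), np.float64(-0.15835156802340875), np.float64(0.09511335958821879)] [303.526  192.6505] [210.9642 233.463 ]
0.42 [np.float64(0.46974935505973686), np.float64(-0.15834622880065116), np.float64(0.08206941101692905)] [302.1942 195.4784] [212.4597 236.4728]
(298.3333333333333, 180.33333333333331) (220.0, 227.0)
```

```bash
cat >> h.py <<'E'
from scipy.spatial.transform import Rotation as Ro
def RT():
    s=env.get_state();return Ro.from_euler('xyz',s['orientation']).as_matrix(),s['position'],s
E
python3 - <<'E'
from h import *
np.set_printoptions(precision=3,suppress=True)
R,p,s=RT();print(R,p)
d=np.array([.42,-.16,.62])-p
print(d, R.T@d)
E
```

```text
[[ 0.     0.95   0.312]
 [-0.     0.312 -0.95 ]
 [-1.     0.     0.   ]] [ 0.211 -0.641  0.2  ]
[0.209 0.481 0.42 ] [-0.42   0.349 -0.392]
```

Request:
{"name": "drive_tool", "arguments": {
  "deltas": [
    [0.05, -0.04, 0, 0, 0],
    [0.05, -0.08, 0, 0, 0],
    [0.05, -0.12, 0, 0, 0],
    [0.05, -0.16, 0.01, -0.01, 2],
    [0.05, -0.19, 0.03, -0.03, 5],
    [0.05, -0.22, 0.05, -0.05, 8],
    [0.05, -0.24, 0.07, -0.08, 12],
    [0.05, -0.26, 0.095, -0.11, 15],
    [0.05, -0.28, 0.12, -0.135, 18],
    [0.05, -0.3, 0.145, -0.165, 18],
    [0.05, -0.32, 0.17, -0.19, 18],
    [0.05, -0.34, 0.195, -0.22, 18],
    [0.05, -0.36, 0.22, -0.25, 18],
    [0.05, -0.38, 0.245, -0.275, 18],
    [0.05, -0.4, 0.27, -0.3, 18],
    [0.05, -0.42, 0.3, -0.33, 18],
    [0.05, -0.42, 0.325, -0.36, 18],
    [0.05, -0.42, 0.35, -0.39, 18]
  ]
}}

```text
time_s: 2.4
position: [0.4206, -0.1632, 0.6217]
orientation: [1.145, 1.567, -0.423]
force: [0.5, 0.5, 0.4]
opening: 0.05
```

Request:
{"name": "drive_tool", "arguments": {
  "deltas": [
    [0.05, -0.04, 0, 0, 0],
    [0.05, -0.08, 0, 0, 0],
    [0.05, -0.12, 0, 0, 0],
    [0.05, -0.16, 0, 0, 0],
    [0.05, -0.2, 0, 0, 0],
    [0.05, -0.24, 0, 0, 0],
    [0.05, -0.28, 0, 0, 0],
    [0.05, -0.32, 0, 0, 0],
    [0.05, -0.36, 0, 0, 0]
  ]
}}

```text
time_s: 3.15
position: [0.3404, -0.133, 0.8694]
orientation: [-2.081, 1.543, 2.635]
force: [-0.8, 0.7, -0.0]
opening: 0.0496
```

```bash
python3 - <<'E'
from h import *
np.set_printoptions(precision=3,suppress=True)
R,p,s=RT();print(R,p,s['joints'])
E
```

```text
[[-0.024  1.     0.003]
 [ 0.013  0.004 -1.   ]
 [-1.    -0.024 -0.013]] [ 0.34  -0.133  0.869] [-0.443  0.195  0.311  0.004  2.663  1.128]
```

Request:
{"name": "drive_tool", "arguments": {
  "deltas": [
    [0.05, 0, 0, 0, 0],
    [0.05, 0, 0, 0, 0]
  ]
}}

```text
time_s: 3.32
position: [0.3394, -0.1324, 0.8702]
orientation: [-2.09, 1.547, 2.626]
force: [0.1, -0.0, 0.6]
opening: 0.0494
```

Request:
{"name": "drive_tool", "arguments": {
  "deltas": [
    [0.05, 0, -0.03, -0.03, 0],
    [0.05, 0, -0.06, -0.05, 0],
    [0.05, 0, -0.09, -0.08, 0],
    [0.05, -0.03, -0.12, -0.11, 0],
    [0.05, -0.06, -0.15, -0.13, 0],
    [0.05, -0.09, -0.18, -0.15, 0],
    [0.05, -0.13, -0.19, -0.15, 0],
    [0.05, -0.16, -0.19, -0.15, 0],
    [0.05, -0.18, -0.19, -0.15, 0]
  ]
}}

```text
time_s: 4.07
position: [0.1894, 0.0091, 0.8825]
orientation: [2.415, 1.558, 0.848]
force: [-0.1, -0.9, 0.7]
opening: 0.0499
```

```bash
python3 - <<'E'
from h import *
np.set_printoptions(precision=3,suppress=True)
R,p,s=RT();print(R,p,s['joints'])
E
```

```text
[[ 0.009  1.     0.004]
 [ 0.01   0.004 -1.   ]
 [-1.     0.009 -0.01 ]] [0.189 0.009 0.883] [-0.105 -0.146  0.618  0.023  2.661  1.482]
```

Request:
{"name": "drive_tool", "arguments": {
  "deltas": [
    [0.05, -0.3, 0, 0, 0],
    [0.05, -0.3, 0, 0, 0],
    [0.05, -0.3, 0, 0, 0],
    [0.05, -0.3, 0, 0, 0],
    [0.05, -0.3, 0, 0, 0],
    [0.05, -0.3, 0, 0, 0]
  ]
}}

```text
time_s: 4.57
position: [0.2147, 0.0094, 0.8934]
orientation: [1.764, 1.533, 0.196]
force: [0.4, 0.3, 0.2]
opening: 0.0498
```

```bash
python3 - <<'E'
from h import *
np.set_printoptions(precision=3,suppress=True)
R,p,s=RT();print(R,p,s['joints'])
E
```

```text
[[ 0.037  0.999  0.003]
 [ 0.007  0.003 -1.   ]
 [-0.999  0.037 -0.007]] [0.215 0.009 0.893] [-0.091 -0.088  0.532  0.023  2.662  1.497]
```

Request:
{"name": "drive_tool", "arguments": {
  "deltas": [
    [0.05, -0.3, -0.3, 0, 0],
    [0.05, -0.3, -0.3, 0, 0],
    [0.05, -0.3, -0.3, 0, 0],
    [0.05, -0.3, -0.3, 0, 0]
  ]
}}

```text
time_s: 4.9
position: [0.1287, 0.0126, 0.888]
orientation: [1.586, 1.501, 0.018]
force: [-0.8, 0.0, -0.1]
opening: 0.05
```

```bash
python3 - <<'E'
from h import *
np.set_printoptions(precision=3,suppress=True)
R,p,s=RT();print(R,p,s['joints'])
E
```

```text
[[ 0.069  0.998  0.003]
 [ 0.001  0.003 -1.   ]
 [-0.998  0.069 -0.001]] [0.129 0.013 0.888] [-0.126 -0.251  0.661  0.022  2.663  1.461]
```

Request:
{"name": "drive_tool", "arguments": {
  "deltas": [
    [0.05, -0.3, 0, 0, 0],
    [0.05, -0.3, 0, 0, 0],
    [0.05, -0.3, 0, 0, 0],
    [0.05, -0.3, 0, 0, 0]
  ]
}}

```text
time_s: 5.23
position: [0.1546, 0.0171, 0.9019]
orientation: [1.55, 1.473, -0.017]
force: [0.6, 0.1, 0.1]
opening: 0.0503
```

```bash
python3 - <<'E'
from h import *
np.set_printoptions(precision=3,suppress=True)
R,p,s=RT();print(R,p,s['joints'])
E
```

```text
[[ 0.098  0.995  0.003]
 [-0.002  0.003 -1.   ]
 [-0.995  0.098  0.002]] [0.155 0.017 0.902] [-0.061 -0.189  0.571  0.009  2.661  1.515]
```

Request:
{"name": "drive_tool", "arguments": {
  "deltas": [
    [0.05, -0.3, -0.15, 0, 0]
  ]
}}

```text
time_s: 5.32
position: [0.1467, 0.0182, 0.9037]
orientation: [1.531, 1.458, -0.037]
force: [2.5, 0.4, -1.0]
opening: 0.0499
```

Request:
{"name": "drive_tool", "arguments": {
  "deltas": [
    [0.05, -0.3, -0.15, 0, 0]
  ]
}}

```text
time_s: 5.4
position: [0.1282, 0.0205, 0.9088]
orientation: [1.514, 1.429, -0.054]
force: [-0.5, -0.4, 1.3]
opening: 0.0501
```

Request:
{"name": "drive_tool", "arguments": {
  "deltas": [
    [0.05, -0.3, -0.15, 0, 0]
  ]
}}

```text
time_s: 5.48
position: [0.1107, 0.023, 0.9132]
orientation: [1.51, 1.4, -0.06]
force: [-0.7, -0.3, 0.1]
opening: 0.0499
```

Request:
{"name": "drive_tool", "arguments": {
  "deltas": [
    [0.05, -0.3, -0.15, 0, 0]
  ]
}}

```text
time_s: 5.57
position: [0.0945, 0.0243, 0.9167]
orientation: [1.521, 1.373, -0.05]
force: [0.3, 0.3, -0.2]
opening: 0.0505
```

```bash
python3 - <<'E'
from h import *
np.set_printoptions(precision=3,suppress=True)
R,p,s=RT();print(R,p,s['joints'])
E
```

```text
[[ 0.196  0.981 -0.001]
 [-0.01   0.001 -1.   ]
 [-0.981  0.196  0.01 ]] [0.094 0.024 0.917] [ 0.141 -0.268  0.552 -0.081  2.663  1.636]
```

Request:
{"name": "drive_tool", "arguments": {
  "deltas": [
    [0.05, -0.3, 0.06, 0, 0]
  ]
}}

```text
time_s: 5.65
position: [0.098, 0.0248, 0.9277]
orientation: [1.541, 1.337, -0.025]
force: [-2.0, -0.3, 0.0]
opening: 0.0502
```

Request:
{"name": "drive_tool", "arguments": {
  "deltas": [
    [0.05, -0.3, 0.06, 0, 0]
  ]
}}

```text
time_s: 5.73
position: [0.1088, 0.0258, 0.9357]
orientation: [1.545, 1.317, -0.02]
force: [-0.4, -0.7, 1.0]
opening: 0.05
```

Request:
{"name": "drive_tool", "arguments": {
  "deltas": [
    [0.05, -0.3, 0.06, 0, 0]
  ]
}}

```text
time_s: 5.82
position: [0.1173, 0.0265, 0.9427]
orientation: [1.549, 1.297, -0.016]
force: [0.8, 0.9, -0.1]
opening: 0.0499
```

Request:
{"name": "drive_tool", "arguments": {
  "deltas": [
    [0.05, -0.3, 0.06, 0, 0]
  ]
}}

```text
time_s: 5.9
position: [0.1228, 0.0267, 0.9494]
orientation: [1.554, 1.275, -0.011]
force: [0.5, -0.4, 0.5]
opening: 0.0499
```

Request:
{"name": "drive_tool", "arguments": {
  "deltas": [
    [0.05, -0.3, 0.06, 0, 0]
  ]
}}

```text
time_s: 5.98
position: [0.1263, 0.0265, 0.9556]
orientation: [1.56, 1.252, -0.006]
force: [0.3, 0.4, 0.5]
opening: 0.05
```

Request:
{"name": "drive_tool", "arguments": {
  "deltas": [
    [0.05, -0.3, 0.06, 0, 0]
  ]
}}

```text
time_s: 6.07
position: [0.1238, 0.0255, 0.9579]
orientation: [1.563, 1.241, -0.003]
force: [-2.4, -0.5, -0.3]
opening: 0.05
```

```bash
python3 - <<'E'
from h import *
np.set_printoptions(precision=3,suppress=True)
R,p,s=RT();print(R,p,s['joints'])
E
```

```text
[[ 0.324  0.946  0.004]
 [-0.001  0.005 -1.   ]
 [-0.946  0.324  0.003]] [0.124 0.026 0.958] [ 0.249 -0.158  0.311 -0.176  2.662  1.646]
```

Request:
{"name": "drive_tool", "arguments": {
  "deltas": [
    [0.05, -0.3, -0.15, 0.02, 0]
  ]
}}

```text
time_s: 6.15
position: [0.1098, 0.0226, 0.9598]
orientation: [1.567, 1.222, 0.007]
force: [1.2, -0.3, 0.2]
opening: 0.0497
```

Request:
{"name": "drive_tool", "arguments": {
  "deltas": [
    [0.05, -0.3, -0.15, 0.02, 0]
  ]
}}

```text
time_s: 6.23
position: [0.0879, 0.0183, 0.963]
orientation: [1.575, 1.192, 0.012]
force: [-1.2, -1.3, 1.3]
opening: 0.05
```

Request:
{"name": "drive_tool", "arguments": {
  "deltas": [
    [0.05, -0.3, -0.15, 0.02, 0]
  ]
}}

```text
time_s: 6.32
position: [0.0669, 0.0144, 0.9656]
orientation: [1.58, 1.162, 0.015]
force: [-0.1, -0.6, 0.5]
opening: 0.0503
```

Request:
{"name": "drive_tool", "arguments": {
  "deltas": [
    [0.05, -0.3, -0.15, 0.02, 0]
  ]
}}

```text
time_s: 6.4
position: [0.0471, 0.0111, 0.9673]
orientation: [1.583, 1.134, 0.018]
force: [0.3, -0.3, -0.3]
opening: 0.0501
```

```bash
python3 - <<'E'
from h import *
np.set_printoptions(precision=3,suppress=True)
R,p,s=RT();print(R,p,s['joints'],s['qd'])
E
```

```text
[[ 0.423  0.906  0.007]
 [ 0.008  0.004 -1.   ]
 [-0.906  0.423 -0.005]] [0.047 0.011 0.967] [ 0.148 -0.269  0.311 -0.12   2.663  1.594] [-0.075 -0.328 -0.001  0.002 -0.001 -0.081]
```

Request:
{"name": "drive_tool", "arguments": {
  "deltas": [
    [0.05, -0.3, -0.18, 0.02, 0]
  ]
}}

```text
time_s: 6.48
position: [0.0272, 0.0081, 0.9684]
orientation: [1.584, 1.106, 0.019]
force: [0.3, -0.4, 0.2]
opening: 0.0498
```

Request:
{"name": "drive_tool", "arguments": {
  "deltas": [
    [0.05, -0.3, -0.18, 0.02, 0]
  ]
}}

```text
time_s: 6.57
position: [0.0069, 0.0051, 0.9689]
orientation: [1.585, 1.077, 0.02]
force: [0.4, 0.5, 0.4]
opening: 0.0497
```

Request:
{"name": "drive_tool", "arguments": {
  "deltas": [
    [0.05, -0.3, -0.18, 0, 0]
  ]
}}

```text
time_s: 6.65
position: [-0.0133, 0.0044, 0.9688]
orientation: [1.585, 1.049, 0.021]
force: [-0.1, 0.4, -0.2]
opening: 0.0499
```

Request:
{"name": "drive_tool", "arguments": {
  "deltas": [
    [0.05, -0.3, -0.18, 0, 0]
  ]
}}

```text
time_s: 6.73
position: [-0.0334, 0.0038, 0.9682]
orientation: [1.586, 1.021, 0.021]
force: [0.0, 0.4, -0.2]
opening: 0.0501
```

Request:
{"name": "drive_tool", "arguments": {
  "deltas": [
    [0.05, -0.3, -0.18, 0, 0]
  ]
}}

```text
time_s: 6.82
position: [-0.0534, 0.003, 0.967]
orientation: [1.586, 0.993, 0.021]
force: [0.3, -0.1, 0.5]
opening: 0.0499
```

```bash
python3 - <<'E'
from h import *
np.set_printoptions(precision=3,suppress=True)
R,p,s=RT();print(R,p,s['joints'])
for t in ([.38,-.162,.45],[.36,-.162,.24],[.40,-.162,.13]):
  print(t,R.T@(np.array(t)-p))
E
```

```text
[[ 0.546  0.837  0.009]
 [ 0.012  0.003 -1.   ]
 [-0.837  0.547 -0.008]] [-0.053  0.003  0.967] [ 0.101 -0.411  0.311 -0.095  2.663  1.568]
[0.38, -0.162, 0.45] [0.668 0.08  0.173]
[0.36, -0.162, 0.24] [ 0.833 -0.052  0.175]
[0.4, -0.162, 0.13] [ 0.947 -0.078  0.176]
```

Request:
{"name": "drive_tool", "arguments": {
  "deltas": [
    [0.06, 0.038, 0.005, 0, 0],
    [0.06, 0.076, 0.01, 0, 0],
    [0.06, 0.114, 0.015, 0, 0],
    [0.06, 0.152, 0.02, 0, 0],
    [0.06, 0.19, 0.025, 0, 0],
    [0.06, 0.228, 0.03, 0, 0],
    [0.06, 0.266, 0.035, 0, 0],
    [0.06, 0.304, 0.04, 0.0, 0],
    [0.06, 0.342, 0.045, 0.01, 0],
    [0.06, 0.38, 0.05, 0.02, 0],
    [0.06, 0.418, 0.055, 0.03, 0],
    [0.06, 0.45, 0.06, 0.05, 0],
    [0.06, 0.48, 0.06, 0.07, 0],
    [0.06, 0.51, 0.06, 0.09, 0],
    [0.06, 0.54, 0.06, 0.11, 0],
    [0.06, 0.57, 0.06, 0.13, 0],
    [0.06, 0.6, 0.06, 0.15, 0],
    [0.06, 0.63, 0.06, 0.165, 0],
    [0.06, 0.65, 0.06, 0.173, 0]
  ]
}}

```text
time_s: 8.4
position: [0.1828, -0.0317, 0.6512]
orientation: [1.549, 0.986, -0.017]
force: [0.1, -0.5, -1.4]
opening: 0.0597
```

```bash
python3 - <<'E'
from h import *
np.set_printoptions(precision=3,suppress=True)
R,p,s=RT();print(R,p,s['joints'])
E
```

```text
[[ 0.552  0.834  0.001]
 [-0.01   0.007 -1.   ]
 [-0.834  0.552  0.012]] [ 0.183 -0.032  0.651] [ 1.507 -0.944  1.689 -0.757  2.209  2.552]
```

Request:
{"name": "drive_tool", "arguments": {
  "deltas": [
    [0.06, 0, 0, -0.03, 0],
    [0.06, 0, 0, -0.06, 0],
    [0.06, 0, 0, -0.09, 0],
    [0.06, 0, 0, -0.12, 0],
    [0.06, 0, 0, -0.15, 0],
    [0.06, 0.01, 0.016, -0.15, 0],
    [0.06, 0.02, 0.033, -0.15, 0],
    [0.06, 0.036, 0.055, -0.15, 0],
    [0.06, 0.055, 0.083, -0.15, 0]
  ]
}}

```text
time_s: 9.15
position: [0.2636, 0.1199, 0.6496]
orientation: [1.549, 0.988, -0.014]
force: [0.2, 0.2, 0.2]
opening: 0.0602
```

```bash
python3 - <<'E'
from h import *
np.set_printoptions(precision=3,suppress=True)
R,p,s=RT();print(R,p,s['joints'])
E
```

```text
[[ 0.551  0.835  0.004]
 [-0.008  0.01  -1.   ]
 [-0.835  0.551  0.012]] [0.264 0.12  0.65 ] [ 0.966 -0.705  1.663 -0.489  1.802  2.321]
```

Request:
{"name": "drive_tool", "arguments": {
  "deltas": [
    [0.06, 0.02, 0.03, 0, 0],
    [0.06, 0.04, 0.06, 0, 0],
    [0.06, 0.06, 0.085, 0.02, 0],
    [0.06, 0.07, 0.09, 0.05, 0],
    [0.06, 0.08, 0.085, 0.085, 0],
    [0.06, 0.095, 0.075, 0.115, 0],
    [0.06, 0.11, 0.065, 0.145, 0],
    [0.06, 0.125, 0.055, 0.175, 0],
    [0.06, 0.14, 0.045, 0.205, 0],
    [0.06, 0.155, 0.035, 0.235, 0],
    [0.06, 0.17, 0.025, 0.265, 0],
    [0.06, 0.19, 0.01, 0.283, 0],
    [0.06, 0.22, -0.01, 0.283, 0]
  ]
}}

```text
time_s: 10.23
position: [0.3757, -0.1643, 0.4832]
orientation: [1.536, 0.984, -0.038]
force: [0.4, 0.0, 0.1]
opening: 0.0603
```

```bash
python3 - <<'E'
from h import *
np.set_printoptions(precision=3,suppress=True)
R,p,s=RT();print(R,p,s['joints'])
for t in ([.36,-.162,.30],[.40,-.162,.14],[.48,-.162,.11]):
  print(t,R.T@(np.array(t)-p))
E
```

```text
[[ 0.554  0.833 -0.009]
 [-0.021  0.003 -1.   ]
 [-0.833  0.554  0.019]] [ 0.376 -0.164  0.483] [-0.866 -0.675  1.98   0.425  1.428  0.735]
[0.36, -0.162, 0.3] [ 0.144 -0.114 -0.006]
[0.4, -0.162, 0.14] [ 0.299 -0.17  -0.009]
[0.48, -0.162, 0.11] [ 0.368 -0.12  -0.01 ]
```

Request:
{"name": "drive_tool", "arguments": {
  "deltas": [
    [0.06, 0.035, -0.016, -0.004, 0],
    [0.06, 0.07, -0.032, -0.008, 0],
    [0.06, 0.105, -0.048, -0.009, 0],
    [0.06, 0.14, -0.064, -0.009, 0],
    [0.06, 0.175, -0.08, -0.009, 0],
    [0.06, 0.21, -0.096, -0.009, 0],
    [0.06, 0.245, -0.105, -0.009, 0],
    [0.06, 0.275, -0.105, -0.009, 0],
    [0.06, 0.294, -0.105, -0.009, 0],
    [0.06, 0.294, -0.105, -0.009, 0]
  ]
}}

```text
time_s: 11.07
position: [0.4488, -0.1534, 0.1731]
orientation: [1.552, 0.994, -0.016]
force: [0.1, 0.6, 0.8]
opening: 0.06
```

```bash
python3 - <<'E'
from h import *
np.set_printoptions(precision=3,suppress=True)
R,p,s=RT();print(R,p,s['joints'])
a=snap('scene');b=snap('side');w=snap('wrist')
for n in('scene','side','wrist'): print(n,[(np.round(d['at'],1),round(d['conf'],2)) for d in optics.look_for('lever_grip',n)])
for q in([.486,-.160,.129],[.476,-.160,.131]): print(q,[proj(x,q).round(1) for x in(a,b,w)])
print('grasp pt in wrist at TCP-19', proj(w,p-.019*R[:,0]), proj(w,p))
A=np.hstack([cv2.resize(a['img'][80:240,190:350],None,fx=2.4,fy=2.4),w['img']])
cv2.imwrite('pics/p3.png',cv2.resize(A,None,fx=.88,fy=.88)[:,:,::-1])
E
```

```text
[[ 0.545  0.838 -0.001]
 [-0.009  0.005 -1.   ]
 [-0.838  0.545  0.01 ]] [ 0.449 -0.153  0.173] [-0.642 -0.491  2.443  0.48   0.764  0.648]
scene []
side [(array([222.5, 227.5]), 0.4), (array([277.3, 207.6]), 0.25)]
wrist [(array([259.4, 168. ]), 0.79)]
[0.486, -0.16, 0.129] [array([293.3, 179.7]), array([224.2, 226.3]), array([260.5, 186.7])]
[0.476, -0.16, 0.131] [array([297. , 180.7]), array([219.6, 226. ]), array([260.6, 198.2])]
grasp pt in wrist at TCP-19 [252.157 236.465] [252.367 223.444]
```

View pics/p3.png

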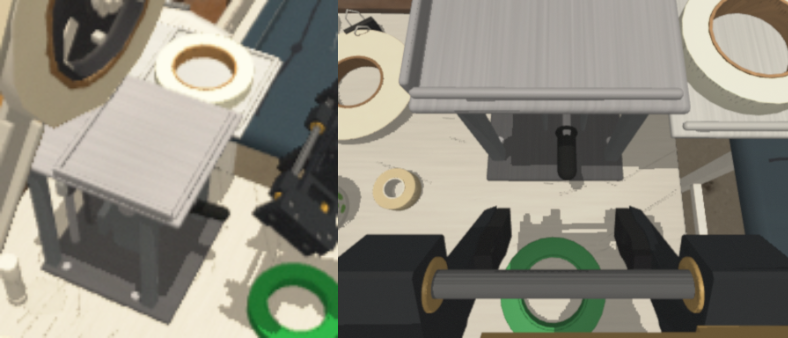

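Request:
{"name": "drive_tool", "arguments": {
  "deltas": [
    [0.06, 0.02, 0.003, 0.006, 0],
    [0.06, 0.04, 0.006, 0.006, 0],
    [0.06, 0.06, 0.006, 0.006, 0],
    [0.06, 0.076, 0.006, 0.006, 0],
    [0.06, 0.076, 0.006, 0.006, 0],
    [0.0, 0.076, 0.006, 0.006, 0],
    [0.0, 0.076, 0.006, 0.006, 0],
    [0.0, 0.076, 0.006, 0.006, 0],
    [0.0, 0.076, 0.006, 0.006, 0],
    [0.0, 0.076, 0.006, 0.006, 0]
  ],
  "force": 20
}}

```text
time_s: 12.2
position: [0.4981, -0.1601, 0.1188]
orientation: [1.543, 0.987, -0.021]
force: [1.1, 0.0, -0.4]
opening: 0.029
```

```bash
python3 - <<'E'
from h import *
np.set_printoptions(precision=3,suppress=True)
R,p,s=RT();print(R,p,p-.019*R[:,0],s['joints'],s['opening'],s['force'])
for d in([0,0,-.046],[0,0,.01]): print(R.T@np.array(d))
E
```

```text
[[ 0.551  0.834  0.003]
 [-0.011  0.011 -1.   ]
 [-0.834  0.551  0.015]] [ 0.498 -0.16   0.119] [ 0.488 -0.16   0.135] [-0.571 -0.295  2.435  0.571  0.563  0.573] 0.029028000079185347 [ 1.094  0.007 -0.364]
[ 0.038 -0.025 -0.001]
[-0.008  0.006  0.   ]
```

Request:
{"name": "drive_tool", "arguments": {
  "deltas": [
    [0.0, 0.004, -0.003, 0, 0],
    [0.0, 0.004, -0.003, 0, 0],
    [0.0, 0.004, -0.003, 0, 0]
  ]
}}

```text
time_s: 12.45
position: [0.497, -0.1595, 0.1121]
orientation: [1.546, 0.989, -0.018]
force: [-0.0, 0.3, -0.1]
opening: 0.0087
```

```bash
python3 - <<'E'
from h import *
R,p,s=RT();print(s['opening'],s['force'])
a=snap('scene');b=snap('side');w=snap('wrist')
A=np.hstack([cv2.resize(a['img'][110:230,240:360],(384,384)),cv2.resize(b['img'][170:260,190:280],(384,384))])
cv2.imwrite('pics/p4.png',A[:,:,::-1])
E
```

```text
0.008733693944759945 [-0.03215038  0.25642854 -0.06878479]
```

View pics/p4.png

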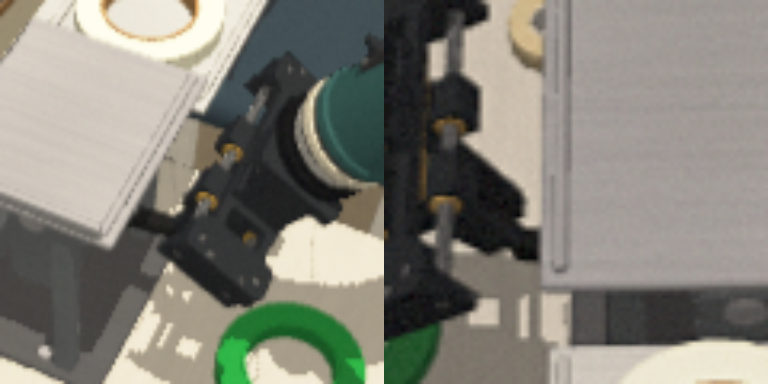

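Request:
{"name": "drive_tool", "arguments": {
  "deltas": [
    [0.0, 0, 0, 0, 0],
    [0.0, 0, 0, 0, 0]
  ]
}}

```text
time_s: 12.77
position: [0.4975, -0.1597, 0.1126]
orientation: [1.545, 0.988, -0.019]
force: [0.9, 1.0, -0.0]
opening: 0.0005
```

```bash
python3 - <<'E'
from h import *
R,p,s=RT();print(s['opening'],s['force'],p)
w=snap('wrist','w5.png')
cv2.imwrite('pics/p5.png',cv2.resize(w['img'][100:300,150:370],None,fx=2,fy=2)[:,:,::-1])
E
```

```text
0.00052588967733731 [ 0.87107627  0.98716118 -0.00293394] [ 0.49751342 -0.15974742  0.11261633]
```

View pics/p5.png

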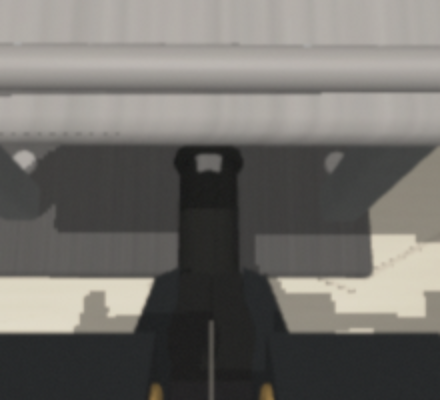

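```bash
python3 - <<'E'
from h import *
np.set_printoptions(precision=4,suppress=True)
R,p,s=RT();w=snap('wrist')
f=w['mtx'][0,0];o,_=ray(w,(255,200));print('cam',o,'f',f)
for row,wd in((195,30.5),(225,31)):
    o,d=ray(w,(255,row)); print(row,o+d*f*.018/wd, 'rays at z',[ (o+d*(z-o[2])/d[2]) for z in(.14,.13,.12,.11,.10)])
for a in(0,.2,.42):
    t=.21-a;print(a,[proj(w,[.5973-L*np.cos(t),-.160,.105+L*np.sin(t)]) for L in(.07,.08,.09,.1,.11,.124)])
g=w['img'].astype(int).sum(2)
print([(r,np.where(g[r,215:300]<110)[0][[0,-1]]+215) for r in range(170,240,6)])
print('fingertip',proj(w,p),proj(w,p-.019*R[:,0]))
E
```

```text
cam [ 0.4616 -0.1579  0.3117] f 320.82921462381915
195 [ 0.5095 -0.1601  0.1285] rays at z [array([ 0.5065, -0.16  ,  0.14  ]), array([ 0.5091, -0.1601,  0.13  ]), array([ 0.5118, -0.1602,  0.12  ]), array([ 0.5144, -0.1604,  0.11  ]), array([ 0.517 , -0.1605,  0.1   ])]
225 [ 0.492  -0.1602  0.1268] rays at z [array([ 0.4898, -0.16  ,  0.14  ]), array([ 0.4915, -0.1602,  0.13  ]), array([ 0.4931, -0.1603,  0.12  ]), array([ 0.4947, -0.1604,  0.11  ]), array([ 0.4964, -0.1605,  0.1   ])]
0 [array([254.729 , 169.0642]), array([254.7113, 182.9069]), array([254.6927, 197.4074]), array([254.6733, 212.6136]), array([254.6529, 228.5783]), array([254.6225, 252.3153])]
0.2 [array([254.4627, 178.0492]), array([254.4043, 192.3447]), array([254.3443, 207.0137]), array([254.2827, 222.0709]), array([254.2196, 237.5321]), array([254.1282, 259.8878])]
0.42 [array([254.2231, 182.471 ]), array([254.1342, 196.3378]), array([254.0448, 210.2751]), array([253.9549, 224.2837]), array([253.8646, 238.364 ]), array([253.7373, 258.1979])]Traceback (most recent call last):
  File "<stdin>", line 10, in <module>
IndexError: index 0 is out of bounds for axis 0 with size 0
```

Request:
{"name": "drive_tool", "arguments": {
  "deltas": [
    [0.04, -0.03, 0, 0, 0],
    [0.06, -0.06, 0, 0, 0],
    [0.06, -0.075, -0.015, 0, 0],
    [0.06, -0.075, -0.03, 0, 0]
  ]
}}

```text
time_s: 13.2
position: [0.4326, -0.161, 0.1635]
orientation: [1.535, 0.982, -0.026]
force: [0.8, 0.1, -0.3]
opening: 0.0252
```

```bash
python3 - <<'E'
from h import *
np.set_printoptions(precision=4,suppress=True)
R,p,s=RT();w=snap('wrist');b=snap('side');print(p,s['opening'])
for n in('side','wrist'): print(n,[(np.round(d['at'],1),round(d['conf'],2)) for d in optics.look_for('lever_grip',n)])
for a in(0,.2,.42):
    t=.21-a;print(a,[proj(c,[.5973-L*np.cos(t),-.160,.105+L*np.sin(t)]).round(1) for c in(w,b) for L in(.09,.11,.124)])
A=np.hstack([cv2.resize(b['img'][200:250,195:245],(400,400),interpolation=cv2.INTER_CUBIC),cv2.resize(w['img'][110:270,175:335],(400,400))])
cv2.imwrite('pics/p6.png',A[:,:,::-1])
E
```

```text
[ 0.4326 -0.161   0.1635] 0.02519541585172669
side [(array([220.2, 229.8]), 0.36)]
wrist [(array([248.5, 139.8]), 0.78), (array([ 53.8, 193.3]), 0.54)]
0 [array([252.5, 135.7]), array([252.4, 156.3]), array([252.3, 171.6]), array([234.9, 227.3]), array([225.9, 226.5]), array([219.6, 226. ])]
0.2 [array([252.2, 146.8]), array([252.1, 168.6]), array([252. , 184.4]), array([234.3, 231.2]), array([225.4, 231.3]), array([219.2, 231.4])]
0.42 [array([252. , 153.4]), array([251.9, 174.9]), array([251.7, 190.1]), array([235.5, 235.3]), array([227. , 236.3]), array([221.1, 237. ])]
```

View pics/p6.png

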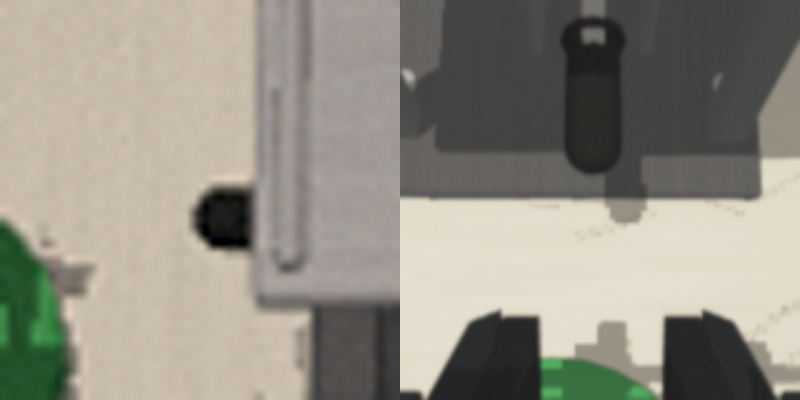

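```bash
python3 - <<'E'
from h import *
np.set_printoptions(precision=4,suppress=True)
R,p,s=RT();w=snap('wrist');f=w['mtx'][0,0]
W=np.array(w['world_to_cam']);Rt=R.T@W[:3,:3].T
print('TCP in cam',W[:3,:3]@p+W[:3,3],'cam in tool',R.T@(ray(w,(0,0))[0]-p),'cam axes in tool\n',Rt, s['opening'])
for k in(0,.019):
  for y in(-.009,0,.009):
    print(k,y,[proj(w,p+R@np.array([-k,y,z])).round(1) for z in(-s['opening']/2,s['opening']/2)])
g=cv2.cvtColor(w['img'],cv2.COLOR_RGB2GRAY)
o,d=ray(w,(230,234))
for dep in(.15,.16,.17,.18,.19): print(dep,R.T@(o+d*dep-p))
cv2.imwrite('pics/w7.png',w['img'][:,:,::-1])
E
```

```text
TCP in cam [-0.0008 -0.0182 -0.2015] cam in tool [-0.186   0.0795  0.0009] cam axes in tool
 [[ 0.0006  0.3086 -0.9512]
 [-0.      0.9512  0.3086]
 [ 1.     -0.0002  0.0006]] 0.04129613059670874
0 -0.009 [array([221.6, 233. ]), array([286.4, 233. ])]
0 0 [array([221.1, 219.9]), array([286.9, 219.9])]
0 0.009 [array([220.6, 206.5]), array([287.3, 206.5])]
0.019 -0.009 [array([218.3, 247.2]), array([289.5, 247.2])]
0.019 0 [array([217.7, 233. ]), array([290. , 233.1])]
0.019 0.009 [array([217.2, 218.5]), array([290.5, 218.5])]
0.15 [-0.0496  0.0141 -0.011 ]
0.16 [-0.0405  0.0097 -0.0118]
0.17 [-0.0314  0.0053 -0.0126]
0.18 [-0.0223  0.001  -0.0134]
0.19 [-0.0132 -0.0034 -0.0142]
```

Request:
{"name": "drive_tool", "arguments": {
  "deltas": [
    [0.06, 0.02, 0.015, 0, 0],
    [0.06, 0.04, 0.025, 0, 0],
    [0.06, 0.06, 0.025, 0, 0],
    [0.06, 0.075, 0.025, 0, 0],
    [0.06, 0.085, 0.025, 0, 0],
    [0.06, 0.095, 0.025, 0, 0],
    [0.06, 0.105, 0.025, 0, 0],
    [0.06, 0.11, 0.025, 0, 0],
    [0.0, 0.11, 0.025, 0, 0],
    [0.0, 0.11, 0.025, 0, 0],
    [0.0, 0.11, 0.025, 0, 0],
    [0.0, 0.11, 0.025, 0, 0],
    [0.0, 0.11, 0.025, 0, 0],
    [0.0, 0.11, 0.025, 0, 0],
    [0.0, 0.11, 0.025, 0, 0],
    [0.0, 0.11, 0.025, 0, 0]
  ]
}}

```text
time_s: 14.78
position: [0.5125, -0.1594, 0.0808]
orientation: [1.547, 0.988, -0.016]
force: [1.4, 5.2, 0.4]
opening: 0.017
```

```bash
python3 - <<'E'
from h import *
np.set_printoptions(precision=4,suppress=True)
R,p,s=RT();print(R,p,s['opening'],s['force'],s['joints'])
E
```

```text
[[ 0.5501  0.8351  0.0035]
 [-0.0089  0.01   -0.9999]
 [-0.8351  0.55    0.0129]] [ 0.5125 -0.1594  0.0808] 0.017011073687008625 [1.4325 5.1823 0.4012] [-0.5474 -0.1951  2.4444  0.6692  0.466   0.476 ]
```

Request:
{"name": "drive_tool", "arguments": {
  "deltas": [
    [0.0, -0.003, 0.002, 0, 0],
    [0.0, -0.003, 0.002, 0, 0],
    [0.0, 0.005, -0.005, 0, 0],
    [0.0, 0.012, -0.011, 0, 0],
    [0.0, 0.0185, -0.0155, 0, 0],
    [0.0, 0.026, -0.0195, 0, 0],
    [0.0, 0.033, -0.023, 0, 0],
    [0.0, 0.04, -0.0265, 0, 0],
    [0.0, 0.042, -0.0275, 0, 0],
    [0.0, 0.042, -0.0275, 0, 0]
  ],
  "force": 30
}}

```text
time_s: 15.62
position: [0.5139, -0.1595, 0.0326]
orientation: [1.549, 0.986, -0.012]
force: [-15.7, 8.9, 24.2]
opening: 0.0161
```

```bash
cat > m.py <<'E'
from h import *
np.set_printoptions(precision=4,suppress=True)
R,p,s=RT();print(s['time_s'],p,s['orientation'],s['opening'],s['force'])
b=snap('side');r=optics.cut_out('tape_roll','side')
for d in r: print('roll',np.round(d['at'],1),round(d['conf'],2),d['pixels'].sum())
g=cv2.cvtColor(b['img'],cv2.COLOR_RGB2GRAY)
print('col 236',g[228:262,236]); print('col 326?',g[228:262,314])
cv2.imwrite('pics/side_%05.2f.png'%s['time_s'],b['img'][:,:,::-1])
E
python3 m.py
```

```text
15.6167 [ 0.5139 -0.1595  0.0326] [ 1.5489  0.9855 -0.0122] 0.016141907695205942 [-15.7467   8.8512  24.2442]
roll [161.6 242. ] 0.69 873
col 236 [159 160 163 158 159 159 163 162 149 121  57  71  80  80  79  81  79  81
  57  99 185 199 196 200 195 198 200 200 198 202 198 197 197 195]
col 326? [163 163 162 157 156 160 164 149 106  58  52  50  60  62  60  63  55  50
 176 190 191 198 195 189 190 195 189 194 198 195 194 195 193 191]
```

```bash
cat > e.py <<'E'
import cv2,sys,numpy as np
for f in sys.argv[1:]:
    g=cv2.cvtColor(cv2.imread(f),cv2.COLOR_BGR2GRAY).astype(float)
    o=[]
    for c in(240,260,290,310):
        k=g[239:262,c]; d=np.diff(k); i=d.argmax(); # subpixel centroid of rise
        w=np.clip(d[max(0,i-1):i+2],0,None); o.append(round(239.5+(w*np.arange(max(0,i-1),i+2)[:len(w)]).sum()/w.sum(),2))
    print(f,o)
E
python3 e.py pics/side0.png pics/side_15.62.png
python3 - <<'E'
from h import *
b=snap('side')
for z in(.172,.176,.184,.188,.196,.2,.208,.212,.22):
  print(z,[proj(b,[.5773+.067*k,-.1581-.078,z])[1].round(2) for k in(-1,1)])
E
```

```text
pics/side0.png [np.float64(250.64), np.float64(249.99), np.float64(249.88), np.float64(249.54)]
pics/side_15.62.png [np.float64(246.92), np.float64(246.09), np.float64(246.31), np.float64(245.67)]
0.172 [np.float64(248.83), np.float64(247.82)]
0.176 [np.float64(247.95), np.float64(246.93)]
0.184 [np.float64(246.17), np.float64(245.14)]
0.188 [np.float64(245.27), np.float64(244.24)]
0.196 [np.float64(243.45), np.float64(242.41)]
0.2 [np.float64(242.53), np.float64(241.48)]
0.208 [np.float64(240.66), np.float64(239.61)]
0.212 [np.float64(239.72), np.float64(238.67)]
0.22 [np.float64(237.81), np.float64(236.75)]
```

Request:
{"name": "drive_tool", "arguments": {
  "deltas": [
    [0.0, -0.009, 0.0045, 0, 0],
    [0.0, -0.016, 0.008, 0, 0],
    [0.0, -0.0235, 0.012, 0, 0],
    [0.0, -0.03, 0.0165, 0, 0],
    [0.0, -0.037, 0.0225, 0, 0],
    [0.0, -0.045, 0.0295, 0, 0],
    [0.0, -0.045, 0.0295, 0, 0],
    [0.0, -0.045, 0.0295, 0, 0]
  ]
}}

```text
time_s: 16.43
position: [0.5114, -0.1594, 0.0829]
orientation: [1.546, 0.991, -0.017]
force: [1.3, 0.6, -5.4]
opening: 0.0165
```

```bash
python3 m.py | head -1; python3 e.py $(ls pics/side_*|tail -1)
```

```text
16.4333 [ 0.5114 -0.1594  0.0829] [ 1.5459  0.9906 -0.0171] 0.01654633496081788 [ 1.3397  0.5866 -5.3843]
pics/side_16.43.png [np.float64(248.32), np.float64(247.31), np.float64(247.29), np.float64(240.43)]
```

Request:
{"name": "drive_tool", "arguments": {
  "deltas": [
    [0.0, 0.008, -0.007, 0, 0],
    [0.0, 0.015, -0.013, 0, 0],
    [0.0, 0.0215, -0.0175, 0, 0],
    [0.0, 0.029, -0.0215, 0, 0],
    [0.0, 0.037, -0.0255, 0, 0],
    [0.0, 0.045, -0.0295, 0, 0],
    [0.0, 0.045, -0.0295, 0, 0],
    [0.0, 0.045, -0.0295, 0, 0],
    [0.0, 0.036, -0.025, 0, 0],
    [0.0, 0.029, -0.0215, 0, 0],
    [0.0, 0.0215, -0.0175, 0, 0],
    [0.0, 0.015, -0.013, 0, 0],
    [0.0, 0.008, -0.007, 0, 0],
    [0.0, 0.0, 0.0, 0, 0],
    [0.0, 0.0, 0.0, 0, 0],
    [0.0, 0.0, 0.0, 0, 0]
  ]
}}

```text
time_s: 17.87
position: [0.509, -0.1592, 0.0803]
orientation: [1.546, 0.995, -0.017]
force: [-6.0, -3.9, -9.1]
opening: 0.0168
```

```bash
python3 m.py | head -1; python3 e.py $(ls pics/side_*|tail -1)
```

```text
17.8667 [ 0.509  -0.1592  0.0803] [ 1.5459  0.9949 -0.0169] 0.016846165570352834 [-5.9914 -3.9227 -9.0946]
pics/side_17.87.png [np.float64(245.51), np.float64(244.52), np.float64(244.51), np.float64(244.44)]
```

Request:
{"name": "drive_tool", "arguments": {
  "deltas": [
    [0.0, 0.008, -0.007, 0, 0],
    [0.0, 0.015, -0.013, 0, 0],
    [0.0, 0.0215, -0.0175, 0, 0],
    [0.0, 0.029, -0.0215, 0, 0],
    [0.0, 0.037, -0.0255, 0, 0],
    [0.0, 0.045, -0.0295, 0, 0],
    [0.0, 0.045, -0.0295, 0, 0],
    [0.0, 0.045, -0.0295, 0, 0],
    [0.0, 0.036, -0.025, 0, 0],
    [0.0, 0.029, -0.0215, 0, 0],
    [0.0, 0.0215, -0.0175, 0, 0],
    [0.0, 0.015, -0.013, 0, 0],
    [0.0, 0.008, -0.007, 0, 0],
    [0.0, 0.0, 0.0, 0, 0],
    [0.0, 0.0, 0.0, 0, 0],
    [0.0, 0.0, 0.0, 0, 0]
  ]
}}

```text
time_s: 19.3
position: [0.5084, -0.1592, 0.0796]
orientation: [1.545, 0.996, -0.017]
force: [-4.3, -5.2, -12.7]
opening: 0.0159
```

```bash
python3 m.py | head -1; f=$(ls pics/side_*|tail -1); python3 e.py $f; python3 - <<E
import cv2
from h import *
a=cv2.imread('$f')[155:325,205:345];b=snap('scene')['img'][80:210,190:330][:,:,::-1]
a=cv2.resize(a,None,fx=2.8,fy=2.8,interpolation=2);b=cv2.resize(b,None,fx=2.8,fy=2.8,interpolation=2)
b=cv2.copyMakeBorder(b,0,a.shape[0]-b.shape[0],0,0,0)
cv2.imwrite('pics/p8.png',np.hstack([b,a]))
E
```

```text
19.3 [ 0.5084 -0.1592  0.0796] [ 1.5454  0.9962 -0.0175] 0.015882647148339736 [ -4.3429  -5.2342 -12.6962]
pics/side_19.30.png [np.float64(242.6), np.float64(241.56), np.float64(241.6), np.float64(241.51)]
```

View pics/p8.png

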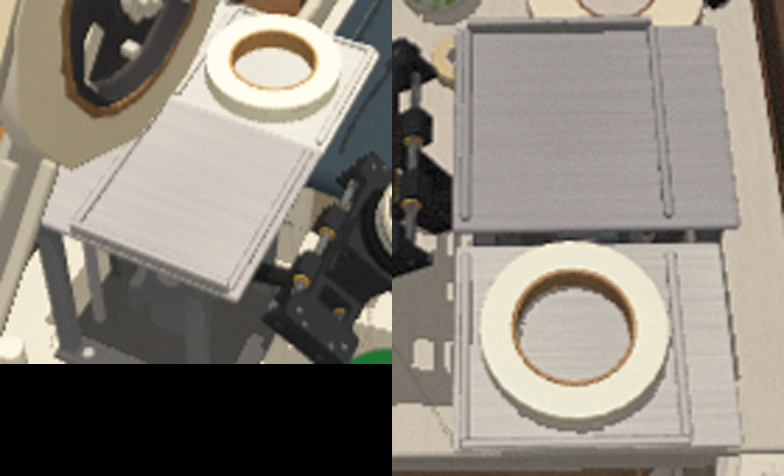

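The platform is still clearly below the deck: in the side view a dark gap shows under the deck edge, around row 230–242 of the crop. I'll do a fourth stroke.

Request:
{"name": "drive_tool", "arguments": {
  "deltas": [
    [0.0, 0.008, -0.007, 0, 0],
    [0.0, 0.015, -0.013, 0, 0],
    [0.0, 0.0215, -0.0175, 0, 0],
    [0.0, 0.029, -0.0215, 0, 0],
    [0.0, 0.037, -0.0255, 0, 0],
    [0.0, 0.045, -0.0295, 0, 0],
    [0.0, 0.045, -0.0295, 0, 0],
    [0.0, 0.045, -0.0295, 0, 0],
    [0.0, 0.036, -0.025, 0, 0],
    [0.0, 0.029, -0.0215, 0, 0],
    [0.0, 0.0215, -0.0175, 0, 0],
    [0.0, 0.015, -0.013, 0, 0],
    [0.0, 0.008, -0.007, 0, 0],
    [0.0, 0.0, 0.0, 0, 0],
    [0.0, 0.0, 0.0, 0, 0],
    [0.0, 0.0, 0.0, 0, 0]
  ]
}}

```text
time_s: 20.78
position: [0.5078, -0.1592, 0.0796]
orientation: [1.545, 0.997, -0.017]
force: [-14.0, -4.8, -5.8]
opening: 0.0159
```

```bash
python3 m.py | head -1; f=$(ls pics/side_*|tail -1); python3 e.py $f; python3 - <<E
import cv2
from h import *
a=cv2.imread('$f')[155:325,205:345];b=snap('scene')['img'][80:210,190:330][:,:,::-1]
g=cv2.imread('$f',0);print(g[228:250,[240,270,310]].T)
a=cv2.resize(a,None,fx=2.8,fy=2.8,interpolation=2);b=cv2.resize(b,None,fx=2.8,fy=2.8,interpolation=2)
b=cv2.copyMakeBorder(b,0,a.shape[0]-b.shape[0],0,0,0)
cv2.imwrite('pics/p9.png',np.hstack([b,a]))
E
```

```text
20.7833 [ 0.5078 -0.1592  0.0796] [ 1.5449  0.9968 -0.0173] 0.0158676783668601 [-14.0067  -4.7978  -5.8129]
pics/side_20.78.png [np.float64(239.65), np.float64(257.24), np.float64(239.52), np.float64(239.77)]
[[160 158 161 153 158 160 164 162 152 114  80  71 178 196 193 195 195 195
  195 197 201 200]
 [157 162 156 155 157 155 160 151 132  82 175 228 230 227 229 228 229 230
  231 238 175 105]
 [162 161 162 157 158 165 160 149  99  86  88 179 190 195 196 188 188 196
  190 186 192 191]]
```

View pics/p9.png

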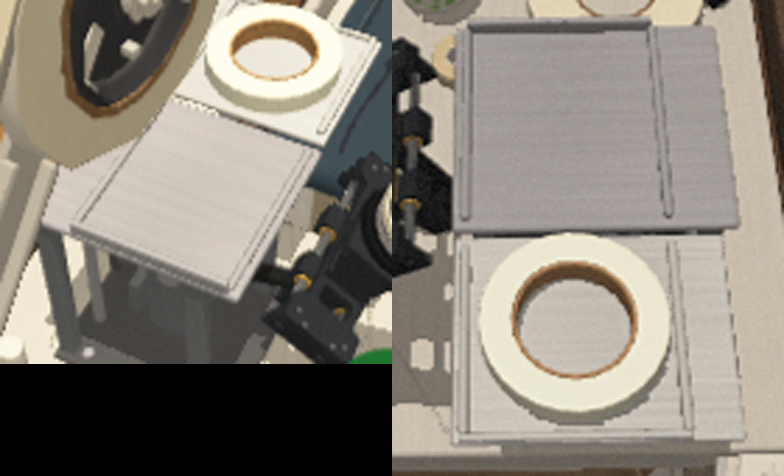

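Now level: in the scene view the deck and platform are flush, with only a thin gap, and the side edge at row 239.6 matches the level prediction. I'll release and retreat.

Request:
{"name": "drive_tool", "arguments": {
  "deltas": [
    [0.05, 0.002, -0.001, 0, 0],
    [0.05, 0.002, -0.001, 0, 0],
    [0.05, 0.002, -0.001, 0, 0],
    [0.05, 0.002, -0.001, 0, 0],
    [0.05, -0.02, 0, 0, 0],
    [0.05, -0.05, 0, 0, 0],
    [0.05, -0.085, 0, 0, 0],
    [0.04, -0.12, 0, 0, 0],
    [0.02, -0.155, 0.02, 0, 0],
    [0.0, -0.19, 0.04, 0, 0],
    [0.0, -0.22, 0.06, 0, 0],
    [0.0, -0.25, 0.08, 0.02, 0],
    [0.0, -0.25, 0.1, 0.05, 0],
    [0.0, -0.25, 0.12, 0.08, 0],
    [0.0, -0.24, 0.14, 0.11, 0],
    [0.0, -0.22, 0.16, 0.13, 0],
    [0.0, -0.2, 0.18, 0.145, 0],
    [0.0, -0.19, 0.19, 0.145, 0]
  ]
}}

```text
time_s: 22.43
position: [0.5695, -0.3041, 0.3493]
orientation: [1.543, 0.988, -0.023]
force: [-0.7, 0.1, -0.6]
opening: 0.0005
```

```bash
cat > r.py <<'E'
from h import *
np.set_printoptions(precision=4,suppress=True)
R,p,s=RT();print(s['time_s'],R,p,s['opening'],s['joints'])
a=snap('scene');b=snap('side');w=snap('wrist')
U={}
for n,S in(('scene',a),('side',b),('wrist',w)):
    m=cv2.inRange(S['img'],(150,140,110),(255,255,240))
    for d in optics.cut_out('tape_roll',n):
        (x,y),ax,an=cv2.fitEllipse(max(cv2.findContours(d['pixels'].astype(np.uint8),0,1)[0],key=len))
        print(n,np.round(d['at'],1),round(d['conf'],2),'ell',round(x,1),round(y,1),np.round(ax,1), 'z.232:',atz(S,(x,y),.232))
cv2.imwrite('pics/w_%05.2f.png'%s['time_s'],w['img'][:,:,::-1])
E
python3 r.py
```

```text
22.4333 [[ 0.5503  0.835   0.0006]
 [-0.0124  0.009  -0.9999]
 [-0.8349  0.5502  0.0153]] [ 0.5695 -0.3041  0.3493] 0.0005305731405459393 [-0.7459 -0.1787  1.9059  0.4468  1.0031  0.6556]
scene [288.3 102.4] 0.62 ell 287.3 100.3 [38.6 48.8] z.232: [ 0.5766 -0.3107  0.232 ]
scene [327.2 234.1] 0.56 ell 330.0 225.6 [42.4 47.1] z.232: [ 0.3521 -0.0171  0.232 ]
side [168.4 236. ] 0.64 ell 175.4 245.2 [42.7 47.9] z.232: [ 0.4017 -0.2561  0.232 ]
side [216.5 132.8] 0.61 ell 217.3 132.3 [21.1 29.3] z.232: [0.4729 0.0229 0.232 ]
side [275.7 288.7] 0.56 ell 270.2 271.7 [65.7 68.2] z.232: [ 0.5784 -0.3125  0.232 ]
wrist [269.1 200.7] 0.58 ell 262.7 227.9 [106.7 122.8] z.232: [ 0.5812 -0.3103  0.232 ]
```

Request:
{"name": "drive_tool", "arguments": {
  "deltas": [
    [0.0, 0.03, 0.01, 0, 0],
    [0.0, 0.06, 0, 0, 0],
    [0.0, 0.085, -0.02, 0, 0],
    [0.0, 0.11, -0.04, 0, 0],
    [0.0, 0.11, -0.04, 0, 0]
  ]
}}

```text
time_s: 23.15
position: [0.5895, -0.2989, 0.2271]
orientation: [1.558, 0.999, -0.006]
force: [-0.7, 1.4, -2.2]
opening: 0.0004
```

```bash
python3 - <<'E'
from h import *
np.set_printoptions(precision=4,suppress=True)
R,p,s=RT();print(s['time_s'],p,s['force'])
S={n:snap(n) for n in('scene','side','wrist')}
for n in S: print(n,[proj(S[n],p-k*R[:,0]).round(1) for k in(0,.037)])
A=np.hstack([cv2.resize(S['scene']['img'][70:150,240:340],(500,400),interpolation=2)[:,100:400],cv2.resize(S['wrist']['img'],None,fx=.97,fy=1.04)])
cv2.imwrite('pics/p10.png',A[:,:,::-1])
E
```

```text
23.15 [ 0.5895 -0.2989  0.2271] [-0.7091  1.4025 -2.1995]
scene [array([280.7, 103.1]), array([288.6,  95.9])]
side [array([275.9, 265.8]), array([265.3, 258.7])]
wrist [array([249.2, 228. ]), array([248.3, 256.1])]Traceback (most recent call last):
  File "<stdin>", line 6, in <module>
    return _nx.concatenate(arrs, 1, dtype=dtype, casting=casting)
           ~~~~~~~~~~~~~~~^^^^^^^^^^^^^^^^^^^^^^^^^^^^^^^^^^^^^^^
ValueError: all the input array dimensions except for the concatenation axis must match exactly, but along dimension 0, the array at index 0 has size 400 and the array at index 1 has size 399
```

```bash
python3 - <<'E'
from h import *
S={n:snap(n) for n in('scene','wrist')}
A=np.hstack([cv2.resize(S['scene']['img'][70:150,240:340],(500,400),interpolation=2)[:,100:400],cv2.resize(S['wrist']['img'],(497,400))])
cv2.imwrite('pics/p10.png',A[:,:,::-1])
E
```

```text
(no output)
```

View pics/p10.png

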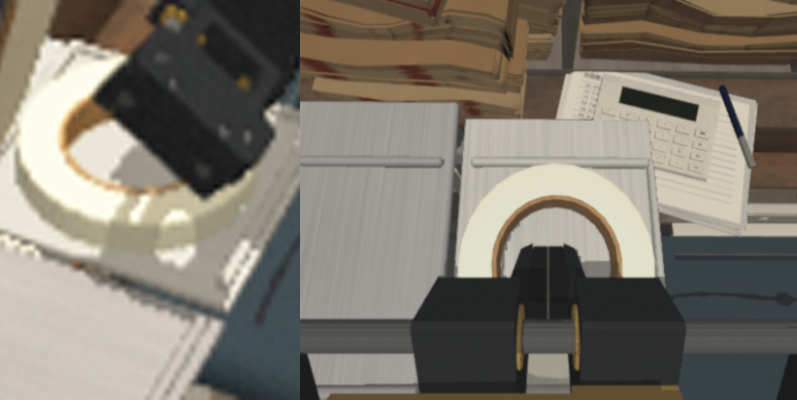

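Request:
{"name": "drive_tool", "arguments": {
  "deltas": [
    [0.0, 0.0, 0.0, 0.008, 0],
    [0.0, 0.006, 0.002, 0.008, 0],
    [0.0, 0.012, -0.002, 0.008, 0],
    [0.0, 0.018, -0.005, 0.008, 0],
    [0.0, 0.0225, -0.0074, 0.008, 0],
    [0.0, 0.0225, -0.0074, 0.008, 0]
  ]
}}

```text
time_s: 23.9
position: [0.5995, -0.31, 0.2099]
orientation: [1.549, 0.992, -0.015]
force: [0.0, 0.1, -0.3]
opening: 0.0002
```

```bash
python3 - <<'E'
from h import *
np.set_printoptions(precision=4,suppress=True)
R,p,s=RT();print(s['time_s'],p,'tip',p-.037*R[:,0],s['force'],R)
E
```

```text
23.9 [ 0.5995 -0.31    0.2099] tip [ 0.5793 -0.3097  0.2408] [ 0.043   0.1072 -0.282 ] [[ 0.5473  0.8369  0.0034]
 [-0.008   0.0092 -0.9999]
 [-0.8369  0.5472  0.0117]]
```

Request:
{"name": "drive_tool", "arguments": {
  "deltas": [
    [0.0, 0.003, -0.002, 0, 0],
    [0.0, 0.006, -0.004, 0, 0],
    [0.0, 0.006, -0.004, 0, 0],
    [0.0, 0.006, -0.004, -0.01, 0],
    [0.0, 0.006, -0.004, -0.018, 0],
    [0.0, 0.006, -0.004, -0.024, 0],
    [0.0, 0.006, -0.004, -0.032, 0],
    [0.0, 0.006, -0.004, -0.04, 0],
    [0.0, 0.006, -0.004, -0.048, 0],
    [0.0, 0.006, -0.004, -0.056, 0],
    [0.0, 0.006, -0.004, -0.064, 0],
    [0.0, 0.006, -0.004, -0.072, 0],
    [0.0, 0.006, -0.004, -0.08, 0]
  ]
}}

```text
time_s: 24.98
position: [0.6004, -0.2305, 0.2049]
orientation: [1.544, 0.988, -0.02]
force: [0.4, -1.8, 1.2]
opening: 0.0003
```

```bash
cp r.py r2.py; sed -i 's/print(s\[.time_s.\],R,p/print(s["time_s"],p-.037*R[:,0],s["force"],p/' r2.py; python3 r2.py
```

```text
24.9833 [ 0.58   -0.2301  0.2358] [ 0.3676 -1.7573  1.1611] [ 0.6004 -0.2305  0.2049] 0.00030108833368334216 [-0.5793 -0.1212  2.1243  0.4793  0.6867  0.6798]
scene [266.4 107. ] 0.93 ell 267.5 112.2 [22.7 37.4] z.232: [ 0.6033 -0.25    0.232 ]
side [183.  257.6] 0.76 ell 177.5 245.8 [48.9 50.7] z.232: [ 0.4057 -0.2574  0.232 ]
side [277.9 258.9] 0.6 ell 269.4 245.5 [54. 60.] z.232: [ 0.5789 -0.2598  0.232 ]
wrist [331.1 209.3] 0.81 ell 312.3 244.9 [175.  230.3] z.232: [ 0.582  -0.2603  0.232 ]
```

Request:
{"name": "drive_tool", "arguments": {
  "deltas": [
    [0.0, 0, 0, -0.01, 0],
    [0.0, 0, 0, -0.02, 0],
    [0.0, 0, 0, -0.03, 0],
    [0.0, 0, 0, -0.04, 0],
    [0.0, 0, 0, -0.05, 0],
    [0.0, 0, 0, -0.06, 0],
    [0.0, 0, 0, -0.07, 0],
    [0.0, 0, 0, -0.08, 0],
    [0.0, 0, 0, -0.09, 0],
    [0.0, 0, 0, -0.098, 0],
    [0.0, 0, 0, -0.105, 0],
    [0.0, 0, 0, -0.11, 0],
    [0.0, 0, 0, -0.11, 0]
  ]
}}

```text
time_s: 26.37
position: [0.6001, -0.1203, 0.2033]
orientation: [1.545, 0.988, -0.018]
force: [0.7, 0.1, 0.4]
opening: 0.0009
```

```bash
python3 r2.py
```

```text
26.3667 [ 0.5797 -0.1199  0.2342] [0.7213 0.0605 0.3978] [ 0.6001 -0.1203  0.2033] 0.000854174922481398 [-0.3505 -0.2145  2.2052  0.3158  0.6172  1.0037]
scene [332.4 215. ] 0.95 ell 329.9 225.4 [42.6 46.6] z.232: [ 0.3524 -0.0174  0.232 ]
scene [248.7 137.7] 0.66 ell 244.4 136.8 [14.  34.9] z.232: [ 0.6163 -0.1519  0.232 ]
side [179.5 255.9] 0.7 ell 177.5 245.9 [46.4 50.9] z.232: [ 0.4059 -0.2576  0.232 ]
side [276.1 208.2] 0.67 ell 267.0 197.2 [49.5 54.3] z.232: [ 0.5781 -0.1517  0.232 ]
side [222.5 229.4] 0.24 ell 223.7 225.8 [5.6 7.7] z.232: [ 0.4919 -0.216   0.232 ]
wrist [329.6 210.7] 0.7 ell 311.7 244.5 [175.7 232.1] z.232: [ 0.5816 -0.1509  0.232 ]
wrist [304.5 147.4] 0.54 ell 299.2 211.2 [300.8 325.9] z.232: [ 0.5994 -0.1449  0.232 ]
```

Request:
{"name": "drive_tool", "arguments": {
  "deltas": [
    [0.0, 0, 0, 0.008, 0],
    [0.0, 0, 0, 0.012, 0],
    [0.0, -0.01, 0.0065, 0.012, 0],
    [0.0, -0.025, 0.0165, 0.012, 0],
    [0.0, -0.045, 0.03, 0.012, 0],
    [0.0, -0.07, 0.045, 0.012, 0],
    [0.0, -0.1, 0.06, 0.012, 0],
    [0.0, -0.14, 0.06, 0.012, 0],
    [0.0, -0.18, 0.06, 0.012, 0],
    [0.0, -0.22, 0.06, 0.012, 0],
    [0.0, -0.22, 0.06, 0.012, 0]
  ]
}}

```text
time_s: 27.58
position: [0.5291, -0.1313, 0.4313]
orientation: [1.534, 0.975, -0.029]
force: [1.2, 0.1, 1.4]
opening: 0.0001
```

```bash
python3 r2.py; python3 - <<'E'
from h import *
S={n:snap(n) for n in('scene','side')}
A=np.hstack([cv2.resize(S['scene']['img'][70:240,180:350],(390,390),interpolation=2),cv2.resize(S['side']['img'][130:325,165:360],(390,390),interpolation=2)])
cv2.imwrite('pics/p11.png',A[:,:,::-1])
E
```

```text
27.5833 [ 0.5083 -0.1307  0.462 ] [1.205  0.1339 1.4324] [ 0.5291 -0.1313  0.4313] 6.595556059599814e-05 [-0.45   -0.4573  1.9653  0.2611  1.0934  1.0576]
scene [334.6 236.1] 0.82 ell 330.1 225.5 [42.7 46.5] z.232: [ 0.352  -0.0173  0.232 ]
scene [262.  150.7] 0.79 ell 260.9 144.9 [44.8 53.1] z.232: [ 0.57   -0.1464  0.232 ]
scene [193.1 213.5] 0.66 ell 195.4 211.9 [ 8.4 25.5] z.232: [0.61   0.0756 0.232 ]
side [171.5 236.1] 0.86 ell 177.2 245.5 [47.9 51.4] z.232: [ 0.4051 -0.2568  0.232 ]
side [267.5 209.9] 0.61 ell 263.8 195.8 [55.  60.7] z.232: [ 0.5718 -0.1482  0.232 ]
wrist [279.9 193.9] 0.84 ell 265.5 214.2 [88.  94.7] z.232: [ 0.5722 -0.1475  0.232 ]
wrist [238.3 365.9] 0.5 ell 238.0 370.3 [10.7 18.5] z.232: [ 0.3983 -0.1162  0.232 ]
```

View pics/p11.png

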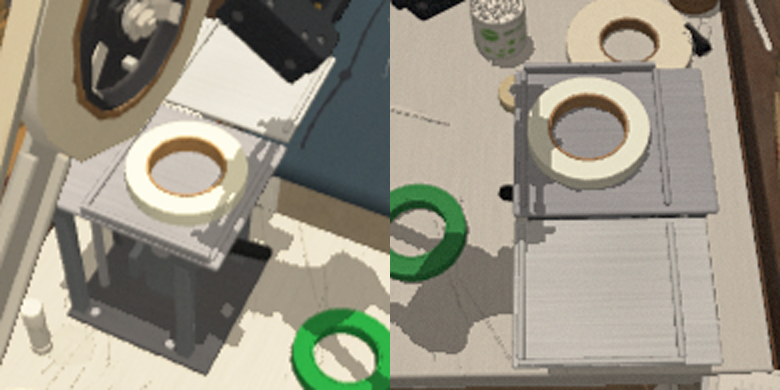

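```bash
python3 - <<'E'
from h import *
S={n:snap(n) for n in('scene','wrist')}
A=np.hstack([cv2.resize(S['scene']['img'][115:190,220:305],(453,400),interpolation=2),cv2.resize(S['wrist']['img'][140:290,200:330],(347,400),interpolation=2)])
cv2.imwrite('pics/p12.png',A[:,:,::-1])
E
```

```text
(no output)
```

View pics/p12.png

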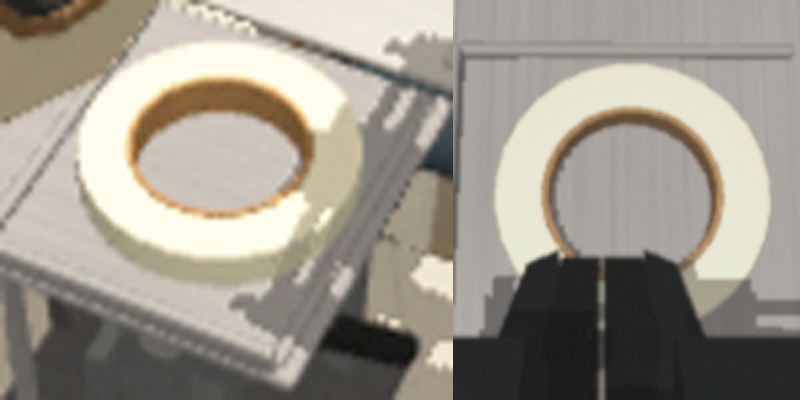

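```bash
python3 -c "
from h import *
s=env.get_state();print(s['time_s'],s['force']);print(hand_in())"
```

```text
28.0833 [ 0.11105156 -0.55616145  0.25678211]
the job is handed in; nothing more can be done
None
```

I pumped the lever four full strokes to bring the platform level, towed the roll onto the deck, withdrew the arm and handed in at 28.1 s.

**Tilt:** the moves can't tilt the tool, so I got the 33° slant by repeatedly commanding a pose just out of reach, high above the base.

**Fingertips:** the first grasp closed on nothing. Wrist pictures put the real fingertips about 37 mm short of the reported TCP. With that corrected, the handle was gripped at a 17 mm opening.

**Platform level:** its edge rose 2.5–2.9 pixels (about 12 mm) per stroke, four notches in all. The final edge row of 239.6 matches my level prediction only after the fixed 2-pixel offset seen at the start. Before that, the side picture alone gave 19–25 mm short when I expected one notch. I went with the task's limit of two to four notches and the flush look in the pictures, so levelness within 4 mm was not measured directly.

**Roll:**
- **Position:** three cameras agree it lies about 10 mm past deck_top along y, clear of the platform.
- **Sideways shift:** it moved about 6 mm towards the front rail as the fingers came out, and may touch that rail. That is inside the ±20 mm limit.
- **Flatness:** it looks flat in the pictures, but I didn't measure the tilt.

**At hand-in:** the arm was clear, with force under 1 N. I touched none of the bystanders, though I didn't measure their positions again.

I viewed 11 pictures, one over the budget.

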